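Lengthen the telescopic tool holder by one hole and stand the tape measure in it

ROBOT

A 6-joint arm with a two-finger parallel gripper is mounted at the origin on a cart in front of the work surface, level with it; the furniture and walls round the work are solid. World frame = base frame: x ahead of the robot, y to its left, z up, the work surface at z = 0. Lengths are in mm, angles in degrees, forces in N, time in s.
With the tool pointing down it reaches from about 350 to 850 mm from the base axis. Payload 8.1 kg.
Tool frame: the origin (TCP) lies where the fingers leave the gripper's body, on its centre line; the fingertips stand 73 mm ahead of it and the grasp point (between the pads) lies 54 mm ahead of it; z points along the fingers, y is the line along which they close (so a half turn about z gives the same grasp; the last joint's range is limited). The gripper opens to 85 mm and grips with 20 to 120 N. Pads are 22 mm wide; open, the fingers measure 114 mm over their backs; the gripper's body (76 mm by 85 mm) begins 54 mm behind the grasp point. The pads swing forward as they close: fully open they stand 13 mm farther back than shut.
Start: joints at [-76.226, 7.471, 85.268, -0, 87.261, -4.893], TCP at [192.06, -568.435, 303.892] pointing down, gripper open.
Joint ranges: [-169.43, 169.43], [-51.17, 129.36], [1.28, 143.12], [-76.62, 256.62], [0, 156.53], [-152.29, 152.29]. Speed limits (degrees/s): [136.94, 136.94, 159.86, 180, 180, 180].

INTERFACE

Orientations are given as [roll, pitch, yaw] about the fixed x, y, z axes, in that order (R = Rz(yaw) Ry(pitch) Rx(roll)).
In Python, from bench import sense, optics, r gives the robot as it stands.
- The arm moves only by the tool servo_tool, never from a script. Its argument "plan" is a list that holds one entry, the list of rows, each a list of 5 numbers: the shift along the world's x, y, z in m, then the turn about the world's z in degrees, then the finger opening in m, from 0 to 0.0854. A call has 1 to 10 rows; each row shifts and turns the commanded pose from where the row before left it; what a row does not reach is not made up. A row lasts 1/10 s, in which the tool goes at most 50 mm and 8.59 degrees, less where a joint would pass 70% of its speed; a pose out of reach is approached as far as the arm can. A call is refused whole if a number of a shift passes 0.05 or a number of a turn 8.59, either way. A call with a gripper value outside its range is refused whole. The fingers move at their own pace and stop on an object; "force" is the grip in N (left out, the last holds). Time passes only in rows, so rows that do not move let the fingers close. It gives the time, the measured TCP pose, the force, the opening and the grip force at its end, in the units of the state.
- sense(): the state, without advancing time (a new reading comes with each control period).
- optics.snapshot(name): name is "side" or "top" or "wrist"; returns a dict with "frame" (420x560x3 uint8, blue, green, red), "fx", "fy", "cx", "cy" (pixels), "dist_coeffs" ([k1, k2, p1, p2, k3] as OpenCV has them; the pictures are not rectified), "cam_to_world" (4x4, takes a point from camera to world coordinates). Camera axes: x right, y down, z forward; pixel columns grow to the right and rows downward; lengths in mm; the calibration is good to about 2 mm. A picture is of the moment at which its call begins. There is no depth.
- r.hand_in(): hands the job in; it is judged then, once.
The state is a dict: "time": time; "joint_pos": joint angles; "qd": joint speeds; "joint_efforts": joint torques, N m; "tool_pos": TCP position; "tcp_rot": TCP orientation; "ft_force": force on the tool from outside, world axes, zero at the start; "wrist_torque": the same for the moment, N m; "finger_gap": finger opening in mm; "grip_force": force on a finger pad.
Only numpy, scipy, OpenCV 4.12 (cv2) and the standard library are available. Lean on these libraries where they do the work, as an engineer would, in place of code of your own. Each camera call takes 0.05 s, during which the arm holds its last target. There are 200 camera calls.

TASK

The bay of the telescopic tool holder is too short for the yellow tape measure. Press the black tail of the yellow guard so that its other end tips up off the red spring pin, press the pin flush and slide the tube to the left, away from the post, to the next hole, where the pin must pop up again. Then swing the guard back down over the pin, stand the tape measure upright on the floor of the lengthened bay, lengthwise between the two stops, let go, and leave the mug, the tin and the pliers where they are.

Things in the scene. Friction and masses are not known exactly. Their poses are not given: they have to be found in the camera images.
- holder: telescopic tool holder, fixed to the bench: grey base plate 10 mm thick, x -135 to +90 mm, y -115 to +135 mm. Origin on the bench straight below the pin; own +y: the way the tube slides out (about the robot's left); +x: away from the robot. Tube along the line x = 0, 32 mm wide, flat top 45 mm above the bench, y -90 to +60 at the start. Steel post 50 mm high at y = -103, x = 0.
- tube (a joint): outer tube slid out to +y, m: 0 first hole (start), 0.035 second, 0.070 third (20 mm holes in its top; 1 mm of play). Friction 1.5 N, stays where left. The pin locks it until pressed flush; then a push of about 10 N on the tube drives the pin under the tube's wall, which holds it down by itself until it pops up at the next hole.
- lug (a point): middle of the flat face, looking to -y, of the orange push lug on the tube (30 mm wide in x, 22 mm high above the tube's top, 10 mm thick). The face is 16 mm to +y of the first hole's centre, so shut fingertips set down beside it cover the pin: press down flush and push the lug to +y in one go.
- pin (a joint): how far the red spring pin is pressed down, in m: 0 standing up (10 mm above the tube's top), 0.010 flush with the tube's top, 0.013 held down under the tube's wall. Spring force 2 N at 0, 6 N at flush.
- pin_top (a point): top of the domed red pin, 18 mm thick; at the start 55 mm above the bench, under the guard. The pin moves only up and down.
- guard (a joint): angle of the yellow rocking guard in rad: 0 lying level over the pin, 1.25 tipped fully up (its stop). A stiff hinge (0.1 Nm): it stays at any angle where it is left.
- guard_pivot (a point): hinge of the guard, axis along the holder's y, 70 mm to +x of the pin, 50 mm above the bench, between steel cheeks (45 mm over all in y, 59 mm high). The guard's head, a yellow plate 24 mm wide, 4 mm thick, reaches 80 mm to -x of the hinge, over the pin; fully tipped up, its tip is 132 mm above the bench and 55 mm to +x of the pin's axis.
- guard_tail (a point): upper face of the black pad (32 x 26 mm) on the guard's tail, which at guard = 0 rises from the hinge to +x at 34 degrees, 70 mm long. A straight press down 50 to 55 mm to +x of the hinge, until the fingertips are about 30 mm below the hinge (joint guard near 1.25), tips the guard fully up.
- guard_head (a point): upper face of the guard's head, 70 mm to -x of the hinge (straight above the pin) at guard = 0, 64 mm above the bench then
- bay (a point): middle of the bay's floor when lengthened: 10 mm above the bench, 88 mm to -x and 37.5 mm to +y of the pin. Floor 50 mm wide (x) between lips 6 mm high. Fixed stop 31 mm above the floor, its face 47.5 mm to -y of this point; stop on the tube's arm 34 mm above the floor, its face 47.5 mm to +y at tube = 0.035, 12.5 mm at tube = 0 (bay 95 mm long, 60 mm before).
- tape_measure: yellow and black tape measure standing upright, 33 mm (x) by 79 mm (y) by 65 mm high, 0.2 kg; origin at the middle of its underside, z up. The case, from y = -30 to +40 mm and 59 mm high, has flat sides 32 mm apart in x: grasp it across x.
- mug: bystander: green and white mug, 86 mm across, 88 mm high; origin at the middle of its underside
- putty_tin: bystander: flat tan tin, 62 mm across, 23 mm high; origin at the middle of its underside
- pliers: bystander: pliers with red handles, 178 mm long, lying flat; origin at the middle of the underside
Not all that is in view belongs to the job. What is shaped like the tape_measure but purple or turquoise is not meant.

How it is judged (in metres and radians):
On the way, in this order (a step that is already met when the one before it is completed fails the run):
1. the guard is tipped up off the pin (more than 1.0 rad) while the tube is still in the first hole (value of joint guard above 1 rad and value of joint tube below 0.004 m), for 0.1 s.
2. the pin is pressed flush (within 1.5 mm) (value of joint pin above 0.0085 m), for 0.05 s.
3. the tube is at the second hole (within 3 mm) with the pin popped up (value of joint tube between 0.032 and 0.038 m and value of joint pin below 0.003 m), for 0.2 s.
4. the guard lies over the pin again (less than 0.2 rad) (value of joint guard below 0.2 rad), for 0.1 s.
At the end, for the whole second after the job is handed in: Tube at its second hole (3 mm) with the pin up (3 mm), guard down over the pin (below 0.2 rad), tape measure at rest upright (0.1 rad) on the bay floor, its origin within 15 mm across and 25 mm along of the bay's middle, its length along the bay (0.35 rad, either way round) (all of step 3 and value of joint guard below 0.2 rad and x of tape_measure in the frame of bay between -0.015 and 0.015 m and y of tape_measure in the frame of bay between -0.025 and 0.025 m and z of tape_measure in the frame of bay between -0.004 and 0.004 m and angle between tape_measure's own z axis and vertical below 0.1 rad and angle between the y axis of tape_measure and the y axis of bay, either way round below 0.35 rad and linear speed of tape_measure below 0.02 m/s); the robot touches nothing.
It fails at once if the mug is moved more than 30 mm (distance of mug from where it was at the start of the episode above 0.03 m).
It fails at once if the tin is moved more than 30 mm (distance of putty_tin from where it was at the start of the episode above 0.03 m).
It fails at once if the pliers are moved more than 30 mm (distance of pliers from where it was at the start of the episode above 0.03 m).
It also fails if it takes over 64 s, if anything falls off the work surface, if the arm or the gripper's body presses on something with over 40 N, if the wrist force passes 120 N, or if a joint passes its speed limit or range.

## Working session

There is one attempt and no reset: what is moved stays moved. The work goes in short steps, Python scripts to look and compute and a tool call to move; the robot and the scene stay as the last step left them, time stands still between calls to the robot, and variables do not carry over. Pictures are saved under pics/ and viewed, at most 10 in all, crops included, and the job is handed in when it is done.

Besides the shell and the picture viewer there is one more tool, called after "Emit:" as name([rows], argument=value, ...), one row to a line, values as JSON. servo_tool: Moves the arm, as the interface text tells. Its arguments: {"type":"object","properties":{"plan":{"type":"array"},"force":{"type":"number"}},"required":["plan"]}

```bash
mkdir -p pics; ls; cat > h.py <<'E'
import numpy as np, cv2
from bench import sense, optics, r
def snap(n,f):
    d=optics.snapshot(n); cv2.imwrite('pics/'+f+'.png',d['frame'])
    np.savez('pics/'+f+'.npz',**{k:np.array(v) for k,v in d.items()}); return d
def load(f): return dict(np.load('pics/'+f+'.npz'))
def K(d): return np.array([[d['fx'],0,d['cx']],[0,d['fy'],d['cy']],[0,0,1.]])
def ray(d,u,v):
    p=cv2.undistortPoints(np.array([[[u,v]]],float),K(d),np.array(d['dist_coeffs'],float))[0,0]
    T=np.array(d['cam_to_world']); return T[:3,3],T[:3,:3]@np.array([p[0],p[1],1])
def at(d,u,v,z):
    o,w=ray(d,u,v); return (o+w*(z-o[2])/w[2]).round(1)
def proj(d,P):
    T=np.linalg.inv(np.array(d['cam_to_world'])); P=np.array(P,float).reshape(-1,3)
    return cv2.projectPoints(P,cv2.Rodrigues(T[:3,:3])[0],T[:3,3],K(d),np.array(d['dist_coeffs'],float))[0][:,0].round(1)
E
python3 - <<'E'
from h import *
a=snap('top','top0');b=snap('side','side0')
for d in(a,b): print(d['cam_to_world'])
print(sense())
E
```

```text
pics
[[-1.60678181e-02 -9.86908821e-01  1.60476804e-01  2.46553836e+02]
 [-9.99780847e-01  1.80121709e-02  1.06686666e-02  1.84146145e+01]
 [-1.34195368e-02 -1.60270212e-01 -9.86981953e-01  1.87190588e+03]
 [ 0.00000000e+00  0.00000000e+00  0.00000000e+00  1.00000000e+00]]
[[ 9.52433393e-01 -1.80131794e-01  2.45811245e-01  1.18463008e+02]
 [-3.03985013e-01 -6.18561726e-01  7.24551243e-01 -1.19031028e+03]
 [ 2.15347126e-02 -7.64809733e-01 -6.43896209e-01  1.15933371e+03]
 [ 0.00000000e+00  0.00000000e+00  0.00000000e+00  1.00000000e+00]]
{'time': 0.1, 'joint_pos': array([-7.62242685e+01,  7.51070991e+00,  8.53230890e+01,  4.89937298e-04,
        8.72621208e+01, -4.89205947e+00]), 'qd': array([-0.08904875, -0.17183994, -0.13401265,  0.05804751, -0.09150013,
       -0.04276607]), 'joint_efforts': array([ 2.35680978e-03, -5.70953822e+01, -5.01938832e+01, -5.92872311e-05,
        8.26808828e-03, -1.78062203e-05]), 'tool_pos': array([ 191.99197063, -568.05677056,  302.94950409]), 'tcp_rot': array([-1.79904472e+02, -8.66746718e-03,  1.86677599e+01]), 'ft_force': array([ 0.32803374,  0.03237351, -0.49513411]), 'wrist_torque': array([0.01323967, 0.03962952, 0.02511582]), 'grip_force': 0.0, 'finger_gap': 85.17475345567462}
```

View pics/top0.png

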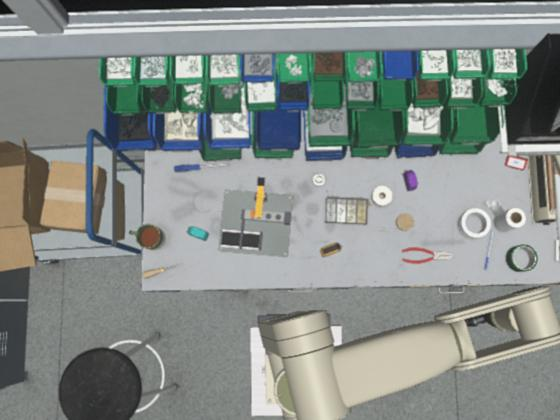

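View pics/side0.png

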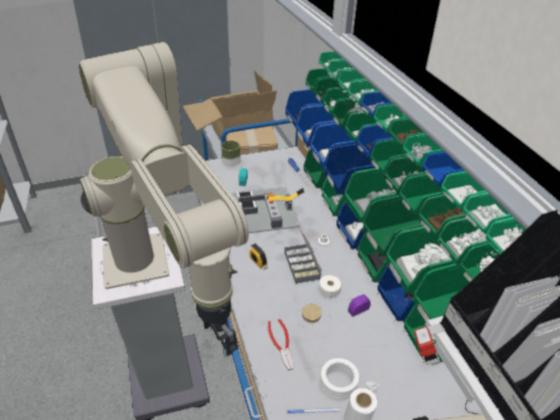

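Candidates for the tape measure in the top view are yellow/black at (331,250), purple at (411,180) and turquoise at (198,233). I choose the yellow one. The holder is at (257,222), with the guard's yellow strip at (260,195). Next is the one close crop.

```bash
python3 - <<'E'
from h import *
d=load('top0')
im=d['frame'][160:270,205:355]; im=cv2.resize(im,None,fx=5.3,fy=5.3,interpolation=cv2.INTER_CUBIC)
cv2.imwrite('pics/crop0.png',im)
for u,v,z in [(331,250,65),(222,191,10),(295,191,10),(220,253,10),(292,254,10)]: print(at(d,u,v,z))
E
```

```text
[ 410.2 -129.2   65. ]
[637.3 256.1  10. ]
[632.2  -9.7  10. ]
[411.3 262.7  10. ]
[403.4   5.6  10. ]
```

View pics/crop0.png

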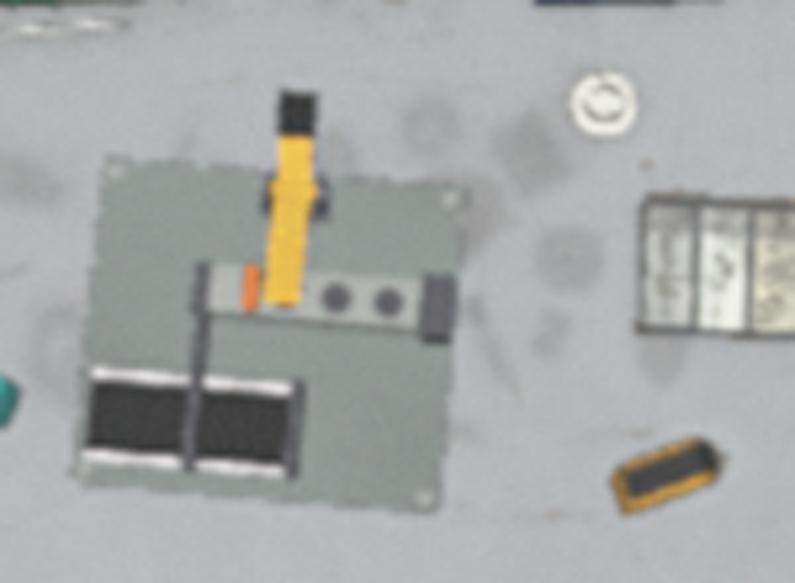

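```bash
cat >> h.py <<'E'
def fit(A,B): # 2D rigid A->B
    A=np.array(A,float);B=np.array(B,float);a=A-A.mean(0);b=B-B.mean(0)
    t=np.arctan2((a[:,0]*b[:,1]-a[:,1]*b[:,0]).sum(),(a*b).sum())
    R=np.array([[np.cos(t),-np.sin(t)],[np.sin(t),np.cos(t)]]);o=B.mean(0)-R@A.mean(0)
    return np.degrees(t),o,R,B-(A@R.T+o)
E
python3 - <<'E'
from h import *
d=load('top0'); c=lambda u,v:(205+u/5.3-.4,160+v/5.3-.4)
P=[at(d,*c(u,v),10)[:2] for u,v in [(105,158),(468,188),(438,512),(75,485)]]
t,o,R,e=fit([(90,135),(90,-115),(-135,-115),(-135,135)],P); print(t,o,e)
for n,q in [('pivot',(70,0)),('tail',(123,0)),('bay',(-88,37.5)),('lug',(0,16)),('tape',None)]:
    if q: print(n,R@np.array(q)+o)
print('guardtip',at(d,*c(283,300),64),'pivot',at(d,*c(295,195),54),'tailpad',at(d,*c(298,112),85))
print('tape top ends',at(d,*c(620,490),59),at(d,*c(715,455),59))
# top dark strip
print('strip',[at(d,*c(u,v),65) for u,v in [(628,487),(708,456)]])
s=load('side0'); print(proj(s,[[410,-129,30],[*o,55]]))
E
```

```text
-5.61762215411389 [539.98805023 121.69552428] [[ 0.22917528  0.0628441 ]
 [-0.99857675 -0.23782093]
 [ 1.42082472  2.2371559 ]
 [-0.65142325 -2.06217907]]
pivot [609.65186402 114.84329485]
tail [662.39732303 109.65517828]
bay [456.08152152 167.62965581]
lug [541.5542741  137.61868172]
guardtip [533.4 122.6  64. ] pivot [605.9 114.5  54. ] tailpad [655.7 110.3  85. ]
tape top ends [404.2 -96.8  59. ] [ 426.1 -159.8   59. ]
strip [array([ 405.6, -101.7,   65. ]), array([ 424.9, -154.6,   65. ])]
[[256.5 256.1]
 [271.2 200.1]]
```

Holder origin is about (540,122) with yaw −5.6°. Tape measure is at about (415,−128) with yaw about +20°. Corner residuals are 2 mm or less, so I'm setting out towards the guard tail with shut fingers.

Emit:
servo_tool([
  [[0.0276,0.0399,0,8.2,0],[0.0276,0.0399,0,8.2,0],[0.0276,0.0399,0,8.2,0],[0.0276,0.0399,0,8.2,0],[0.0276,0.0399,0,8.2,0],[0.0276,0.0399,0,8.2,0],[0.0276,0.0399,0,8.2,0],[0.0276,0.0399,0,8.2,0],[0.0276,0.0399,0,0,0],[0.0276,0.0399,0,0,0]],
])

```text
time: 1.1
tool_pos: [468.7, -167.5, 303.7]
tcp_rot: [-180.0, 0.0, 84.3]
ft_force: [0.4, -1.4, 0.0]
finger_gap: 0.0
grip_force: 0.0
```

Emit:
servo_tool([
  [[0.0276,0.0399,0,0,0],[0.0276,0.0399,0,0,0],[0.0276,0.0399,0,0,0],[0.0276,0.0399,0,0,0],[0.0276,0.0399,0,0,0],[0.0276,0.0399,0,0,0],[0,0,0,0,0],[0,0,0,0,0]],
])

```text
time: 1.9
tool_pos: [633.6, 71.1, 302.4]
tcp_rot: [-179.9, 0.0, 84.4]
ft_force: [-0.6, -0.3, 0.3]
finger_gap: -0.2
grip_force: 0.0
```

```bash
python3 - <<'E'
from h import *
d=snap('wrist','w1'); print(d['cam_to_world'])
t=np.radians(-5.62);R=np.array([[np.cos(t),-np.sin(t)],[np.sin(t),np.cos(t)]]);o=np.array([540,121.7])
for n,q,z in [('head',(0,0),64),('guardtip',(-10,0),64),('tail',(123,0),90),('lugtop',(0,21),67),('pivot',(70,0),55),('post',(0,-103),50)]: print(n,proj(d,[*(R@np.array(q)+o),z]))
E
```

```text
[[ 9.95278516e-01 -9.07162117e-02 -3.45144225e-02  6.42251532e+02]
 [-9.70174470e-02 -9.40366106e-01 -3.26035585e-01  1.55062897e+02]
 [-2.87947998e-03  3.27844714e-01 -9.44727237e-01  3.72859014e+02]
 [ 0.00000000e+00  0.00000000e+00  0.00000000e+00  1.00000000e+00]]
head [[163.  141.1]]
guardtip [[151.3 141.1]]
tail [[311.  145.6]]
lugtop [[159.5 115.9]]
pivot [[246.4 139.4]]
post [[178.  245.6]]
```

View pics/w1.png

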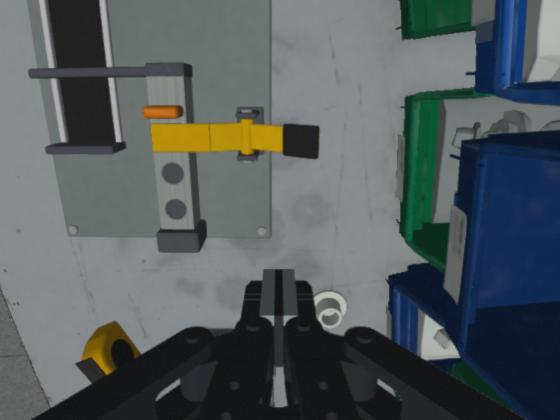

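The guard tip is at (152,138), the pivot at (247,136), the lug top at (163,112) and the post at (180,240). The prediction is off by 3–4 px, so I refit.

```bash
python3 - <<'E'
from h import *
d=load('w1')
Q=[((-10,0),64,152.5,138),((70,0),55,247.5,136),((0,21),67,163,111.5),((90,-115),10,270.5,238),((0,-35),45,172.5,173),((0,-70),45,176.5,209)]
P=[at(d,u,v,z)[:2] for q,z,u,v in Q]
t,o,R,e=fit([q[0] for q in Q],P);print(t,o,e.round(1))
for n,q in [('tail',(122,0)),('bay',(-88,37.5)),('lug',(0,16))]: print(n,R@np.array(q)+o)
print('tape',at(d,105,345,59))
E
```

```text
-6.36827020495567 [541.64972871 124.93497608] [[-0.1 -0.8]
 [-0.2  0.4]
 [ 1.7 -0. ]
 [-0.5  1.1]
 [-1.  -0.3]
 [ 0.1 -0.5]]
tail [662.89692735 111.40290968]
bay [458.3521796 171.964417 ]
lug [543.42442594 140.83624803]
tape [431.7 -84.6  59. ]
```

Emit:
servo_tool([
  [[0.0145,0.02,0,0,0],[0.0145,0.0205,0,0,0],[0,0,-0.04,0,0],[0,0,-0.04,0,0],[0,0,-0.04,0,0],[0,0,-0.02,0,0],[0,0,-0.015,0,0],[0,0,-0.015,0,0]],
])

```text
time: 2.75
tool_pos: [663.5, 109.2, 134.8]
tcp_rot: [179.8, -0.0, 84.2]
ft_force: [1.4, -1.8, 3.1]
finger_gap: -0.1
grip_force: 1.2
```

Emit:
servo_tool([
  [[0,0,-0.01,0,0],[0,0,-0.01,0,0],[0,0,-0.01,0,0],[0,0,-0.008,0,0],[0,0,0,0,0],[0,0,0,0,0]],
])

```text
time: 3.35
tool_pos: [662.9, 110.6, 95.7]
tcp_rot: [180.0, -0.0, 84.3]
ft_force: [2.5, -0.3, -0.2]
finger_gap: -0.1
grip_force: 0.1
```

Emit:
servo_tool([
  [[0,0,-0.004,0,0],[0,0,0,0,0],[0,0,0.04,0,0],[0,0,0.05,0,0],[0,0,0.05,0,0],[0,0,0.02,0,0],[-0.045,-0.01,0,0,0],[-0.045,-0.01,0,0,0],[0,0,0,0,0]],
])

```text
time: 4.25
tool_pos: [565.5, 89.8, 247.5]
tcp_rot: [-179.4, 0.1, 84.3]
ft_force: [0.6, 0.4, -0.7]
finger_gap: 0.1
grip_force: 0.0
```

```bash
python3 - <<'E'
from h import *
d=snap('wrist','w2'); print(sense()['tool_pos'])
t=np.radians(-6);R=np.array([[np.cos(t),-np.sin(t)],[np.sin(t),np.cos(t)]]);o=np.array([541,124.3])
for n,q,z in [('pin',(0,0),55),('tip',(55,0),132),('lugface bottom',(0,16),45),('lugtop',(0,21),67),('pivot',(70,0),55),('hole',(0,-35),45)]: print(n,proj(d,[*(R@np.array(q)+o),z]))
E
```

```text
[568.77322166  90.21139788 249.48724666]
pin [[242.8 162.2]]
tip [[331.5 191.7]]
lugface bottom [[243.6 138.2]]
lugtop [[240.2 135.2]]
pivot [[338.7 162.9]]
hole [[245.2 203.6]]
```

View pics/w2.png

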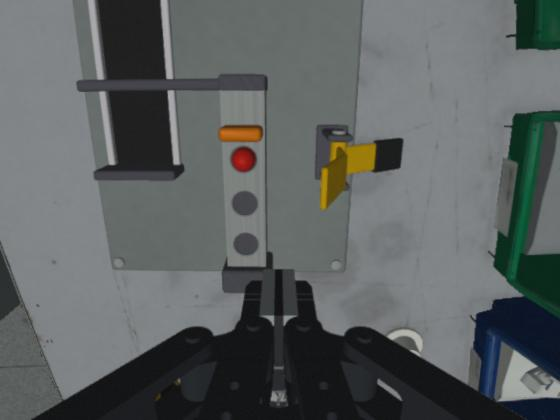

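The guard is fully up, with its tip at (330,195). The red pin is at (243,159), the lug at (241,133) and the second hole at (245,203). The fit holds within 2 mm.

Emit:
servo_tool([
  [[-0.016,0.019,0,0,0],[-0.016,0.019,0,0,0],[0,0,-0.04,0,0],[0,0,-0.04,0,0],[0,0,-0.02,0,0],[0,0,0,0,0],[0,0,0,0,0]],
])

```text
time: 5.0
tool_pos: [541.4, 128.7, 152.5]
tcp_rot: [180.0, -0.0, 84.3]
ft_force: [1.2, -0.8, 0.5]
finger_gap: -0.2
grip_force: 0.0
```

Emit:
servo_tool([
  [[-0.004,-0.0005,0,0,0],[0,0,-0.01,0,0],[0,0,-0.01,0,0],[0,0,-0.007,0,0],[0,0,-0.004,0,0],[0,0,-0.002,0,0],[0,0,0,0,0]],
])

```text
time: 5.7
tool_pos: [536.4, 128.1, 119.2]
tcp_rot: [-180.0, 0.0, 84.3]
ft_force: [-8.8, 0.1, 9.5]
finger_gap: -0.1
grip_force: 2.5
```

Emit:
servo_tool([
  [[-0.003,0,-0.001,0,0],[0,0,0,0,0]],
])

```text
time: 5.9
tool_pos: [534.6, 128.1, 118.6]
tcp_rot: [179.9, -0.0, 84.3]
ft_force: [1.0, 0.1, 4.6]
finger_gap: 0.3
grip_force: 2.6
```

Emit:
servo_tool([
  [[0,0,-0.002,0,0],[0,0,0,0,0],[0,0,0,0,0]],
])

```text
time: 6.2
tool_pos: [534.7, 128.2, 117.6]
tcp_rot: [179.9, -0.0, 84.3]
ft_force: [-5.6, -0.5, 14.8]
finger_gap: 0.1
grip_force: 3.7
```

Emit:
servo_tool([
  [[0.0002,0.002,0,0,0],[0.0002,0.002,0,0,0],[0.0002,0.002,0,0,0],[0.0002,0.002,0,0,0],[0,0,0,0,0]],
])

```text
time: 6.7
tool_pos: [535.4, 135.0, 117.6]
tcp_rot: [179.9, 0.1, 84.3]
ft_force: [-6.5, -7.5, 16.4]
finger_gap: -0.0
grip_force: 5.9
```

Emit:
servo_tool([
  [[0.0004,0.004,0,0,0],[0.0004,0.004,0,0,0],[0.0004,0.004,0,0,0],[0.0004,0.004,0,0,0],[0,0,0,0,0]],
])

```text
time: 7.2
tool_pos: [537.2, 152.4, 117.4]
tcp_rot: [179.9, -0.1, 84.3]
ft_force: [-1.5, 1.8, 11.9]
finger_gap: 0.2
grip_force: 5.8
```

Emit:
servo_tool([
  [[0.0003,0.003,0,0,0],[0.0003,0.003,0,0,0],[0.0003,0.003,0,0,0],[0.0001,0.0015,0,0,0],[0.0001,0.0015,0,0,0],[0,0,0,0,0]],
])

```text
time: 7.8
tool_pos: [538.4, 164.4, 117.4]
tcp_rot: [179.8, -0.1, 84.3]
ft_force: [-0.9, 1.3, 10.4]
finger_gap: -0.2
grip_force: 5.5
```

Emit:
servo_tool([
  [[0.0001,0.001,0,0,0],[0.0001,0.001,0,0,0],[0,0,0,0,0]],
])

```text
time: 8.1
tool_pos: [538.6, 166.2, 117.4]
tcp_rot: [179.8, -0.0, 84.3]
ft_force: [-1.2, -0.3, 11.7]
finger_gap: -0.3
grip_force: 5.6
```

Emit:
servo_tool([
  [[0.0001,0.001,0,0,0],[0.0001,0.001,0,0,0],[0,0,0,0,0]],
])

```text
time: 8.4
tool_pos: [538.8, 167.2, 117.4]
tcp_rot: [179.9, 0.1, 84.3]
ft_force: [-2.4, -5.9, 13.5]
finger_gap: -0.2
grip_force: 7.9
```

Emit:
servo_tool([
  [[0.0001,0.0015,0,0,0],[0,0,0,0,0]],
])

```text
time: 8.6
tool_pos: [538.8, 167.7, 117.4]
tcp_rot: [179.9, 0.2, 84.2]
ft_force: [-3.3, -12.3, 14.0]
finger_gap: 0.2
grip_force: 10.9
```

Emit:
servo_tool([
  [[0,-0.004,0.002,0,0],[0,0,0.03,0,0],[0,0,0.05,0,0],[0,0,0.05,0,0],[0.034,-0.0165,0,0,0],[0.034,-0.0165,0,0,0],[0.034,-0.0165,0,0,0],[0,0,0,0,0],[0,0,0,0,0]],
])

```text
time: 9.5
tool_pos: [639.7, 115.4, 246.3]
tcp_rot: [-179.9, 0.0, 84.2]
ft_force: [-1.1, -0.7, 0.0]
finger_gap: 0.2
grip_force: 0.0
```

```bash
python3 - <<'E'
from h import *
d=snap('wrist','w3'); print(sense()['tool_pos'])
t=np.radians(-6);R=np.array([[np.cos(t),-np.sin(t)],[np.sin(t),np.cos(t)]]);o=np.array([541.3,125.5])
for n,q,z in [('pin',(0,0),55),('tip',(55,0),132),('lugtop',(0,56),67),('pivot',(70,0),55),('hole',(0,-35),45)]: print(n,proj(d,[*(R@np.array(q)+o),z]))
E
```

```text
[639.16052795 115.97600741 246.69503753]
pin [[148.6 204.5]]
tip [[199.6 247.2]]
lugtop [[133.9 131.7]]
pivot [[240.4 204.9]]
hole [[157.6 241.5]]
```

View pics/w3.png

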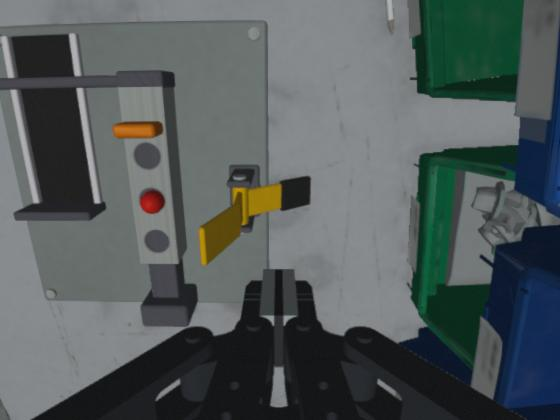

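The pin is up in the second hole at (151,202), the lug is at (137,130), and the guard is still up with its tip at (205,250). Next I swing the guard down.

Emit:
servo_tool([
  [[0,0,-0.033,0,0],[0,0,-0.0335,0,0],[-0.0095,0.001,0,0,0],[-0.0095,0.001,0,0,0],[-0.0095,0.001,0,0,0],[-0.0095,0.001,0,0,0],[-0.0095,0.001,-0.004,0,0],[-0.0095,0.001,-0.004,0,0],[-0.0095,0.001,-0.004,0,0],[-0.0095,0.001,-0.004,0,0]],
])

```text
time: 10.55
tool_pos: [563.2, 124.1, 165.8]
tcp_rot: [179.9, -0.0, 84.3]
ft_force: [1.6, -0.2, 0.3]
finger_gap: 0.4
grip_force: 0.8
```

Emit:
servo_tool([
  [[-0.004,0.0005,-0.006,0,0],[-0.004,0.0005,-0.006,0,0],[0,0,-0.006,0,0],[0,0,-0.004,0,0],[0,0,-0.003,0,0],[0,0,0,0,0]],
])

```text
time: 11.15
tool_pos: [555.5, 124.9, 139.5]
tcp_rot: [-179.9, 0.0, 84.3]
ft_force: [0.3, -0.1, -0.8]
finger_gap: -0.4
grip_force: 0.0
```

Emit:
servo_tool([
  [[0,0,-0.002,0,0],[0,0,-0.0015,0,0],[0,0,0,0,0]],
])

```text
time: 11.45
tool_pos: [555.8, 125.0, 136.8]
tcp_rot: [180.0, -0.0, 84.3]
ft_force: [-0.4, 0.6, 0.5]
finger_gap: -0.1
grip_force: 0.0
```

Emit:
servo_tool([
  [[0,0,0.04,0,0],[0,0,0.042,0,0],[0,0,0.042,0,0],[-0.012,-0.02,0.042,0,0],[-0.012,-0.035,0,0,0],[-0.012,-0.035,0,0,0],[0,-0.035,0,0,0],[0,0,0,0,0],[0,0,0,0,0]],
])

```text
time: 12.35
tool_pos: [519.7, -0.6, 303.0]
tcp_rot: [180.0, -0.0, 84.2]
ft_force: [0.1, 0.3, -0.1]
finger_gap: 0.1
grip_force: 0.0
```

```bash
python3 - <<'E'
from h import *
d=snap('wrist','w4'); print(sense()['tool_pos'])
t=np.radians(-6);R=np.array([[np.cos(t),-np.sin(t)],[np.sin(t),np.cos(t)]]);o=np.array([541.3,125.5])
for n,q,z in [('tip',(-10,0),64),('pivot',(70,0),55),('bay',(-88,37.5),10),('bayfix',(-88,-10),10)]: print(n,proj(d,[*(R@np.array(q)+o),z]))
print('tape',proj(d,[415,-128,60]))
E
```

```text
[5.19773624e+02 1.48857293e-01 3.02937380e+02]
tip [[276.2  29.2]]
pivot [[376.  32.]]
bay [[189.1  -6.6]]
bayfix [[192.2  50. ]]
tape [[188.5 317.5]]
```

View pics/w4.png

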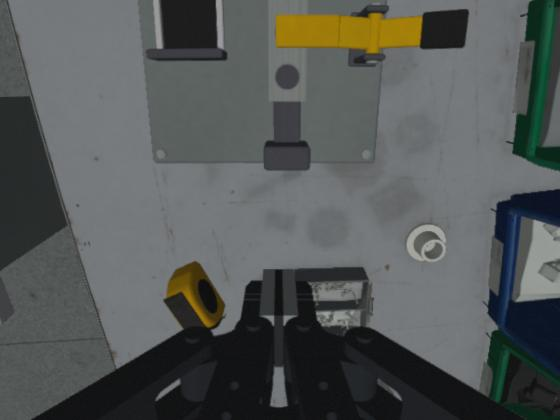

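The guard is down: its tip at (277,30) matches the prediction for level (276,29). The yellow tape measure is at (190,295). I move closer with the grasp yaw.

Emit:
servo_tool([
  [[-0.022,-0.044,0,6.5,0],[-0.022,-0.044,0,6.5,0],[-0.022,-0.044,0,6.5,0],[-0.022,-0.043,0,6.5,0],[0,0,-0.02,0,0],[0,0,0,0,0],[0,0,0,0,0]],
])

```text
time: 13.1
tool_pos: [431.9, -173.9, 282.7]
tcp_rot: [-180.0, -0.1, 110.3]
ft_force: [0.3, 0.5, 0.3]
finger_gap: 0.4
grip_force: 0.0
```

```bash
python3 - <<'E'
from h import *
d=snap('wrist','w5'); s=sense(); print(s['tool_pos'],s['tcp_rot'])
print('tape',proj(d,[[415,-128,60],[401.7,-90.4,59],[428,-165,59]]))
E
```

```text
[ 432.32724104 -173.82512322  283.26165989] [ 1.79989999e+02 -2.50010357e-02  1.10345475e+02]
tape [[278.4 134.3]
 [279.2  81.6]
 [277.6 182. ]]
```

View pics/w5.png

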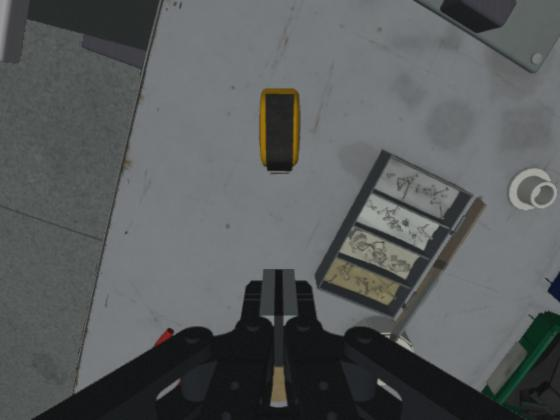

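```bash
python3 - <<'E'
from h import *
d=load('w5')
a=at(d,279.5,92,62);b=at(d,279.5,167,62);h=at(d,279,173,5);print(a,b,h,np.linalg.norm(a-b))
v=(a-b)[:2];v/=np.linalg.norm(v);print(v,np.degrees(np.arctan2(-v[0],v[1])), 'case mid',(a+b)/2)
print('width',at(d,260,130,50),at(d,300,130,50))
E
```

```text
[404.6 -97.5  62. ] [ 424.9 -152.    62. ] [ 430.7 -169.     5. ] 58.1578885448913
[-0.34904981  0.93710417] 20.4292083217949 case mid [ 414.75 -124.75   62.  ]
width [ 400.1 -131.1   50. ] [ 430.8 -119.7   50. ]
```

Emit:
servo_tool([
  [[-0.009,0.024,0,0,0.07],[-0.008,0.023,0,0,0.07],[0,0,-0.04,0,0.07],[0,0,-0.04,0,0.07],[0,0,-0.04,0,0.07],[0,0,-0.03,0,0.07],[0,0,-0.02,0,0.07],[0,0,-0.015,0,0.07],[0,0,0,0,0.07]],
])

```text
time: 14.05
tool_pos: [414.1, -126.3, 96.4]
tcp_rot: [-179.9, -0.1, 110.4]
ft_force: [-0.4, -0.1, -0.3]
finger_gap: 69.4
grip_force: 0.0
```

Emit:
servo_tool([
  [[0,0,0,0,0.025],[0,0,0,0,0.025],[0,0,0,0,0.025],[0,0,0,0,0.025],[0,0,0,0,0.025]],
], force=40)

```text
time: 14.55
tool_pos: [415.9, -128.3, 99.5]
tcp_rot: [179.9, 0.1, 110.3]
ft_force: [0.4, 2.8, 7.6]
finger_gap: 31.4
grip_force: 40.6
```

Emit:
servo_tool([
  [[0,0,0.02,0,0.025],[0,0,0.04,0,0.025],[0,0,0.04,0,0.025],[0.006,0.043,0,-6.6,0.025],[0.006,0.043,0,-6.6,0.025],[0.006,0.043,0,-6.6,0.025],[0.006,0.043,0,-6.6,0.025],[0.006,0.043,0,0,0.025],[0.006,0.043,0,0,0.025],[0.006,0.044,0,0,0.025]],
])

```text
time: 15.55
tool_pos: [456.4, 175.6, 198.0]
tcp_rot: [180.0, 0.0, 83.9]
ft_force: [0.4, -0.6, -2.0]
finger_gap: 31.1
grip_force: 40.6
```

```bash
python3 - <<'E'
from h import *
d=load('w3')
t=np.radians(-6);R=np.array([[np.cos(t),-np.sin(t)],[np.sin(t),np.cos(t)]]);o=np.array([541.3,125.5])
L=lambda u,v,z:R.T@(at(d,u,v,z)[:2]-o)
print('lips',L(23,120,16),L(86,120,16),'stop top',L(60,211,41),'pin',L(151,202,55))
d=load('w4');print('stop w4',L(187,54,41),'lips w4',L(154,30,16),L(222,30,16))
d=snap('wrist','w6'); s=sense(); print(s['tool_pos'],s['tcp_rot'],s['finger_gap'])
E
```

```text
lips [-113.35363187   60.58320016] [-59.07991954  59.8523442 ] stop top [-79.84995565 -10.40358508] pin [2.09924913 2.03055488]
stop w4 [-85.90161069 -15.96663023] lips w4 [-120.35505204    6.65593326] [-58.85806499   6.0809691 ]
[456.6908681  181.3239017  198.40258543] [179.94996814  -0.26379353  83.96909328] 31.41375225581631
```

View pics/w6.png

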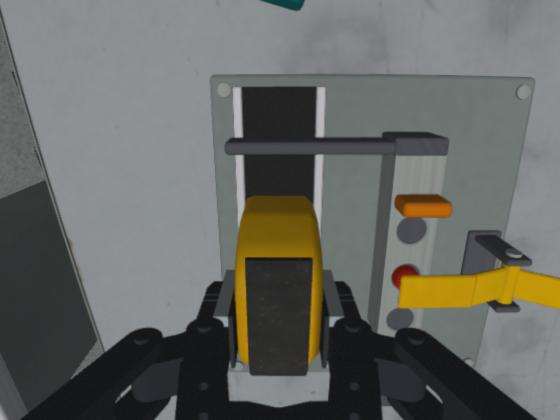

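The tape is held straight, and its centre line (column 279) matches the middle of the lips (239 and 320). The arm's stop is at row about 147. I let it settle and check along the bay.

Emit:
servo_tool([
  [[0,0,-0.03,0,0.025],[0,0,0,0,0.025],[0,0,0,0,0.025]],
])

```text
time: 15.9
tool_pos: [455.8, 173.6, 167.4]
tcp_rot: [-179.9, 0.1, 83.9]
ft_force: [0.8, -0.1, -1.9]
finger_gap: 31.8
grip_force: 40.7
```

```bash
python3 - <<'E'
from h import *
d=load('w6')
t=np.radians(-6);R=np.array([[np.cos(t),-np.sin(t)],[np.sin(t),np.cos(t)]]);o=np.array([541.3,125.5])
L=lambda u,v,z:R.T@(at(d,u,v,z)[:2]-o)
print('stop lower edge z44',L(270,153,44),'upper',L(270,140,44),'pin',L(405,277,55),'lug top mid',L(423,201,67))
print('case +y end',L(280,198,50+98), L(280,198,30+100))
s=sense();print(s['tool_pos'],R.T@(s['tool_pos'][:2]-o))
E
```

```text
stop lower edge z44 [-94.3701892   86.61008827] upper [-94.30089435  94.56088686] pin [-4.93497347  5.81601555] lug top mid [-4.77424808 62.64412626]
case +y end [-88.69066125  89.01694562] [-88.61301565  83.49481096]
[455.80708163 173.550902   167.38457157] [-90.04726617  38.85123075]
```

```bash
python3 - <<'E'
from h import *
d=snap('wrist','w7'); s=sense()
t=np.radians(-6);R=np.array([[np.cos(t),-np.sin(t)],[np.sin(t),np.cos(t)]]);o=np.array([541.3,125.5])
L=lambda u,v,z:(R.T@(at(d,u,v,z)[:2]-o)).round(1)
print(s['tool_pos'],R.T@(s['tool_pos'][:2]-o))
hsv=cv2.cvtColor(d['frame'],cv2.COLOR_BGR2HSV).astype(int);H,S,V=hsv[...,0],hsv[...,1],hsv[...,2]
for n,m,z in [('orange',(H>5)&(H<16)&(S>180)&(V>120),67),('red',((H<4)|(H>176))&(S>150)&(V>60),55)]:
    m[:, :330]=False; v,u=np.nonzero(m); print(n,len(u),u.mean(),v.mean(),v.min(),v.max(),L(u.mean(),v.mean(),z))
    if n=='orange': print('bottom edge = face top',L(u.mean(),v.max(),67),'-> 51 expected')
g=cv2.cvtColor(d['frame'],cv2.COLOR_BGR2GRAY)
c=g[60:240,345].astype(int);print([(i+60,x) for i,x in enumerate(c)][::3])
E
```

```text
[456.65095678 173.53795563 168.41052627] [-89.20666059  38.92656428]
orange 826 451.6222760290557 225.35108958837773 217 310 [-2. 57.]
bottom edge = face top [6.4 6.5] -> 51 expected
red 380 420.43947368421055 295.2394736842105 285 312 [-7.3  8.8]
[(60, np.int64(128)), (63, np.int64(130)), (66, np.int64(128)), (69, np.int64(92)), (72, np.int64(110)), (75, np.int64(114)), (78, np.int64(113)), (81, np.int64(113)), (84, np.int64(114)), (87, np.int64(114)), (90, np.int64(114)), (93, np.int64(115)), (96, np.int64(115)), (99, np.int64(115)), (102, np.int64(114)), (105, np.int64(113)), (108, np.int64(114)), (111, np.int64(114)), (114, np.int64(114)), (117, np.int64(115)), (120, np.int64(115)), (123, np.int64(115)), (126, np.int64(116)), (129, np.int64(115)), (132, np.int64(116)), (135, np.int64(116)), (138, np.int64(114)), (141, np.int64(42)), (144, np.int64(39)), (147, np.int64(68)), (150, np.int64(79)), (153, np.int64(79)), (156, np.int64(77)), (159, np.int64(71)), (162, np.int64(116)), (165, np.int64(118)), (168, np.int64(117)), (171, np.int64(118)), (174, np.int64(116)), (177, np.int64(117)), (180, np.int64(118)), (183, np.int64(118)), (186, np.int64(120)), (189, np.int64(121)), (192, np.int64(119)), (195, np.int64(119)), (198, np.int64(119)), (201, np.int64(118)), (204, np.int64(119)), (207, np.int64(121)), (210, np.int64(120)), (213, np.int64(121)), (216, np.int64(120)), (219, np.int64(120)), (222, np.int64(121)), (225, np.int64(120)), (228, np.int64(120)), (231, np.int64(120)), (234, np.int64(118)), (237, np.int64(118))]
```

Lug top measures local y = 57 against 56 expected, so the fit is good. I shift 4 mm along the bay and lower.

Emit:
servo_tool([
  [[0.0015,0.004,0,0,0.025],[0,0,-0.02,0,0.025],[0,0,-0.015,0,0.025],[0,0,-0.01,0,0.025],[0,0,-0.006,0,0.025],[0,0,-0.003,0,0.025],[0,0,0,0,0.025],[0,0,0,0,0.025]],
])

```text
time: 16.75
tool_pos: [458.6, 178.1, 114.6]
tcp_rot: [179.9, -0.0, 83.9]
ft_force: [0.6, -0.6, -2.4]
finger_gap: 31.4
grip_force: 40.9
```

Emit:
servo_tool([
  [[0,0,-0.003,0,0.025],[0,0,-0.001,0,0.025],[0,0,0,0,0.025]],
])

```text
time: 17.05
tool_pos: [458.1, 177.9, 109.8]
tcp_rot: [-180.0, 0.0, 83.9]
ft_force: [0.4, -0.6, -3.5]
finger_gap: 31.6
grip_force: 40.9
```

Emit:
servo_tool([
  [[0,0,-0.001,0,0.025],[0,0,-0.001,0,0.025],[0,0,0,0,0.025]],
])

```text
time: 17.35
tool_pos: [458.3, 178.0, 109.5]
tcp_rot: [-180.0, 0.0, 83.9]
ft_force: [-9.0, -2.2, 16.1]
finger_gap: 31.2
grip_force: 43.1
```

Emit:
servo_tool([
  [[0,0,0.0015,0,0.045],[0,0,0,0,0.06],[0,0,0,0,0.06],[0,0,0,0,0.06],[0,0,0.02,0,0.06],[0,0,0.04,0,0.06],[0,0,0.05,0,0.06],[0,0,0.05,0,0.06],[0,-0.04,0,0,0.06],[0,-0.02,0,0,0.06]],
])

```text
time: 18.35
tool_pos: [459.2, 116.9, 271.9]
tcp_rot: [179.7, -0.0, 83.9]
ft_force: [-1.1, 1.0, 0.8]
finger_gap: 60.3
grip_force: 0.0
```

Emit:
servo_tool([
  [[0,0,0,0,0.06],[0,0,0,0,0.06]],
])

```text
time: 18.55
tool_pos: [458.1, 117.9, 269.1]
tcp_rot: [-180.0, -0.0, 83.8]
ft_force: [-0.7, -0.9, -0.2]
finger_gap: 60.1
grip_force: 0.0
```

```bash
python3 - <<'E'
from h import *
d=snap('wrist','w8'); print(sense()['tool_pos'],sense()['ft_force'])
t=np.radians(-6);R=np.array([[np.cos(t),-np.sin(t)],[np.sin(t),np.cos(t)]]);o=np.array([541.3,125.5])
for n,q,z in [('case+y top',(-88,77.5),60),('case-y top',(-88,7.5),69),('stop',(-88,-10),41),('tubestop',(-88,85),44),('tip',(-10,0),64)]: print(n,proj(d,[*(R@np.array(q)+o),z]))
E
```

```text
[458.03202622 118.31821923 269.03521076] [-0.14504203  0.11421331  0.44864648]
case+y top [[269.3  73.9]]
case-y top [[270.  171.4]]
stop [[270.9 184.4]]
tubestop [[269.7  64.2]]
tip [[370.4 179.3]]
```

View pics/w8.png

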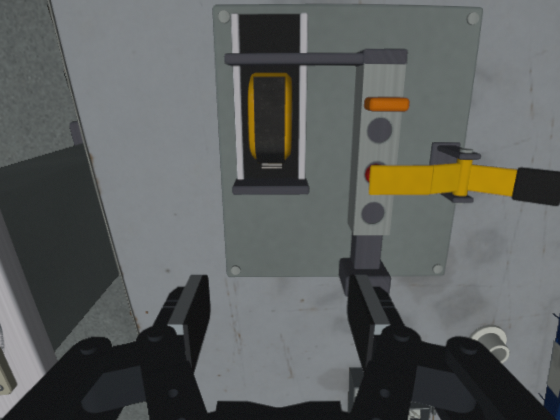

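The tape measure stands at (270,120) between the lips and both stops (rows 59 and 186). The guard is level over the pin, with its tip at (371,180), and the gripper is clear. I hand the job in.

```bash
python3 -c "
from bench import r
print(r.hand_in())"
```

```text
the job is handed in; nothing more can be done
None
```

I handed the job in at about 18.6 s. The tube is in the second hole with the pin up, the guard is back down over it, and the tape measure stands in the lengthened bay. I kept clear of the mug, tin and pliers but took no final picture of them; `hand_in()` gave no verdict.

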